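Crack the burn-out oven with the door hook

ROBOT

A 7-joint arm with a two-finger parallel gripper is mounted at the origin on a cart in front of the work surface, level with it; the furniture and walls round the work are solid. World frame = base frame: x ahead of the robot, y to its left, z up, the work surface at z = 0. Lengths are in m, angles in rad, forces in N, time in s.
With the tool pointing down it reaches from about 0.425 to 0.925 m from the base axis. Payload 6.8 kg.
Tool frame: the origin (TCP) lies where the fingers leave the gripper's body, on its centre line; the fingertips stand 73 mm ahead of it and the grasp point (between the pads) lies 54 mm ahead of it; z points along the fingers, y is the direction in which the jaws open and shut (so a half turn about z gives the same grasp; the last joint's range is limited). The gripper opens to 85 mm and grips with 20 to 120 N. Pads are 22 mm wide; open, the fingers measure 114 mm over their backs; the gripper's body (76 mm by 85 mm) begins 54 mm behind the grasp point. The pads swing forward as they close: fully open they stand 13 mm farther back than shut.
Start: joints at [1.208, 0.477, 0.022, 1.555, -0.011, 1.109, -0.083], TCP at [0.17, -0.653, 0.304] pointing down, gripper open.
Joint ranges: [-2.96, 2.96], [-0.34, 2.1], [-1.41, 1.46], [0.24, 2.44], [-1.37, 4.51], [0.17, 1.92], [-2.96, 2.96]. Speed limits (rad/s): [2.39, 2.39, 3.14, 3.14, 3.14, 3.14, 3.14].

INTERFACE

Orientations are given as a rotation vector (axis times angle).
In Python, from bench import r gives the robot as it stands.
- The arm moves only by the shell command python3 -m handwheel 'ROWS' [FORCE]. ROWS is JSON, a list that holds one entry, the list of rows, each a list of 7 numbers: the shift along the world's x, y, z in m, then the turn, a rotation vector about the world's x, y, z in rad, then the finger opening in m, from 0 to 0.0854. A call has 1 to 10 rows; each row shifts and turns the commanded pose from where the row before left it; what a row does not reach is not made up. A row lasts 1/12 s, in which the tool goes at most 41.7 mm and 7.16 degrees, less where a joint would pass 70% of its speed; a pose out of reach is approached as far as the arm can. A call is refused whole if a number of a shift passes 0.0417 or a number of a turn 0.125, either way. A call with a gripper value outside its range is refused whole. The fingers move at their own pace and stop on an object; FORCE is the grip in N (left out, the last holds). Time passes only in rows, so rows that do not move let the fingers close. It gives the time, the measured TCP pose, the force and the opening at its end, in the units of the state.
- r.get_obs(): the state, without advancing time (a new reading comes with each control period).
- r.grab_frame(name): name is "scene" or "top"; returns (picture, depth): 384x512x3 uint8, red, green, blue; 384x512 float32, m along the optical axis (not along the pixel's ray), 0 where there is no reading.
- r.get_calibration(name): a dict with "vertical_fov" (degrees; the focal length in pixels is half the picture's height over the tangent of half this angle, whatever the lens; pixels are square), "cx", "cy" (the principal point, pixels), "R" (3x3) and "t" (3): a world point X has camera coordinates R X + t. Camera axes: x right, y down, z forward; pixel columns grow to the right and rows downward; lengths in m; the calibration is good to about 2 mm. A picture is of the moment at which its call begins. get_calibration takes no time and is no camera call.
- r.hand_in(): hands the job in, once; it reports no verdict.
Trained networks look in the newest picture that a camera, given by its name, has taken for a name from the list of things; names that differ only in an ending like _2 or _b are one class to them, and where a whole thing is asked for, a point or a joint stands for the part that bears it (a point fixed in the world has none). Each returns a list of dicts, best first, with "p" (0 to 1); they miss things now and then, are a little off and sometimes report something else, mostly with a low value. They report only what shows in the picture. A call takes as long as a camera call.
- r.masks_of(label, camera): "pixels" (384x512 bool, what is visible of it) and "at" ([column, row] in pixels, amid what is visible of it).
The state is a dict: "clock": time; "joints": joint angles; "qvel": joint speeds; "tau": joint torques, N m; "tcp_pos": TCP position; "orientation": TCP orientation; "contact_force": force on the tool from outside, world axes, zero at the start; "moment": the same for the moment, N m; "grip_width": finger opening in m.
Only numpy, scipy, OpenCV 4.12 (cv2) and the standard library are available. Lean on these libraries where they do the work, as an engineer would, in place of code of your own. Each camera call takes 0.05 s, during which the arm holds its last target.

TASK

The burn-out oven is still hot and its bolt sits under the glass smoke canopy, so keep your hand off the oven and use the wooden-handled door hook from its rest: put the hook through the ring of the oven's spring bolt and draw the bolt back until it clicks into its hold-back catch and stays there by itself, so that the door springs ajar to cool. The click takes a firm pull of about 12 N and the end stop comes right behind it, so feel your way and never load the bolt with more than 22 N. Then take the hook out, lay it back along both forks of its rest and let go, leaving the other things on the bench where they are.

Things in the scene. Friction and masses are not known exactly. Their poses are not given: they have to be found in the camera images.
- oven: white burn-out oven, fixed, casing 210 (y) x 170 (x) x 250 mm. Origin: centre of its underside; -x points out of the front, +y to the door's hinge side, z up. Door face at x = -109 mm, bolt parts reach out to x = -131 mm; farther out only the ring stands. A level glass canopy at z = 250 mm covers the width (y +-105) out to x = -171 mm, its front lip hanging down to 238 mm: room for a hook, not a hand
- bolt (a joint): spring bolt, m: 0 = shot behind the keeper, grows as it is drawn along the door (the oven's +y). Spring and friction resist with 3 to 6 N; the door is freed at about 0.013. Drawn less than the catch's click it springs back to 0 when let go; in the catch it rests between 0.018 and 0.052, and a push of some 4 N back towards the keeper releases it
- keeper (a point): steel keeper strap on the oven's jamb, 36 mm high, where the bolt is shot. About the bolt's hold-back catch: its ball stiffens the pull from some 5 N to 8 to 14 N within some 4 mm, then gives way (the click); the middle of the click comes at a bolt value of 0.015 to 0.048 (adjustable, differs each time, not measured), the rigid end stop some 5 mm later
- ring (a point): centre of the dark steel ring on the bolt: a flat rectangular eye lying level, open above and below, 31 mm in front of the bolt's axis, 150 mm above the bench; inside 22 mm along the bolt (y) by 18 mm (x), of 5 mm round bar. Axes as the oven's while the door is shut; it moves and turns with bolt and door
- door (a joint): oven door, rad: 0 = shut, grows as it opens outwards about a vertical hinge at x = -135, y = +104 mm of the oven. Unbolted, a weak spring (0.2 N m) pushes it open to about 0.15, which carries the ring some 15 to 20 mm outwards as soon as nothing holds it
- hook_grip (a point): centre of the loose door hook's wooden handle, 110 long x 16 wide x 24 mm high, grasped across its 16 mm. x along the rod to the hook, z up. An 8 mm steel rod runs ahead on the axis to x = 220 mm, where a straight 7 mm tine turns down and ends at z = -45 mm; a stub with an eye runs back to x = -115 mm. About 160 g, balanced some 40 mm ahead of this point
- rest_seat (a point): where the handle's centre lies when the hook is in its rest, 85 mm above the bench; x along the rod to the hook. The rest is a fixed dark steel base plate (215 x 62 mm) with two posts ending in V forks, 44 mm wide, tips 100 mm above the bench, under the rod at x = -76 and x = +96 mm of this point
- powder_jar: white lidded powder jar, 66 mm across, 64 mm high, bystander; origin at the centre of its underside
- grey_model: grey gypsum dental model, 48x64x27 mm, bystander; origin at the centre of its underside
- plain_model: cream gypsum dental model, 59x76x35 mm, bystander; origin at the centre of its underside
- fluid_dropper: small dropper bottle with grey nozzle, 35 mm across, 100 mm high, bystander; origin at the centre of its underside
- bur_box: small flat box with clear lid, 46x68x21 mm, bystander; origin at the centre of its underside
- wax: red wax block, 22x48x12 mm, bystander; origin at the centre of its underside

How it is judged:
On the way:
1. the hook draws the bolt out of its keeper (value of joint bolt above 0.016 m and contact force between door_hook and bolt above 1.5 N), for 0.1 s.
At the end, for the whole second after the job is handed in: The bolt is held back by its catch (drawn more than 16 mm), the door stands ajar by more than 0.08 rad, and the hook lies at rest in both forks of its rest, handle within 15 mm of its seat, along the rest within 0.1 rad (value of joint bolt above 0.016 m and value of joint door above 0.08 rad and distance between hook_grip and rest_seat below 0.015 m and angle between the x axis of hook_grip and the x axis of rest_seat, either way round below 0.1 rad and linear speed of door_hook below 0.02 m/s); the robot touches nothing.
It fails at once if the hook loads the bolt with more than 22 N (contact force between door_hook and bolt above 22 N).
It fails at once if the gripper touches the hot oven (contact force between the fingers and oven above 1 N).
It fails at once if the arm touches the hot oven (contact force between the arm and oven above 1 N).
It fails at once if a bystander is moved by more than 20 mm (distance of any of powder_jar, grey_model, plain_model, fluid_dropper, bur_box, wax from where it was at the start of the episode above 0.02 m).
It also fails if it takes over 67 s, if anything falls off the work surface, if the arm or the gripper's body presses on something with over 40 N, if the wrist force passes 120 N, or if a joint passes its speed limit or range.

## Working session

There is one attempt and no reset: what is moved stays moved. The work goes in short steps, Python scripts to look and compute and a shell command to move; the robot and the scene stay as the last step left them, time stands still between calls to the robot, and variables do not carry over. Pictures are saved under pics/ and viewed, and the job is handed in when it is done.

```bash
ls; mkdir -p pics
cat > h.py <<'E'
import numpy as np, cv2
from bench import r
def cal(n):
    c=r.get_calibration(n); f=192/np.tan(np.radians(c["vertical_fov"])/2)
    return f,c["cx"],c["cy"],np.array(c["R"]),np.array(c["t"])
def cloud(n,d):
    f,cx,cy,R,t=cal(n); v,u=np.mgrid[0:384,0:512]
    P=np.stack([(u-cx)/f*d,(v-cy)/f*d,d],-1)
    return (P-t)@R
def proj(n,X):
    f,cx,cy,R,t=cal(n); p=R@np.array(X)+t
    return p[0]/p[2]*f+cx,p[1]/p[2]*f+cy
def save(img,name,s=1.5,crop=None):
    if crop: a,b,c,d=crop; img=img[b:d,a:c]
    cv2.imwrite('pics/'+name,cv2.resize(img[:,:,::-1],None,fx=s,fy=s,interpolation=cv2.INTER_CUBIC))
E
python3 - <<'E'
from h import *
for n in("scene","top"):
    im,d=r.grab_frame(n); save(im,n+'0.png'); np.savez('pics/'+n+'0.npz',im=im,d=d)
    f,cx,cy,R,t=cal(n); print(n,f,cx,cy,-R.T@t,R.tolist())
o=r.get_obs(); print(o)
E
```

```text
pics
scene 357.13810760170975 255.94992915638073 195.40456217781485 [ 0.08497383 -0.42438891  0.67719592] [[0.5845040229781284, -0.8113884920503583, 0.001939610947858059], [-0.5475768095785558, -0.39622245374126713, -0.7369989177488794], [0.5987609579240731, 0.429716746380095, -0.6758911400117266]]
top 427.440407414222 256.5262323548637 199.07685095949066 [ 0.4588648  -0.05294266  1.20028401] [[-0.012716392116229849, -0.9998161607243636, 0.014350544447522954], [-0.9939833614451831, 0.011078147133364781, -0.10896949952269455], [0.10879048920600226, -0.015649901293157287, -0.9939415023268889]]
{'clock': 0.1, 'joints': array([ 1.20791854,  0.47772304,  0.02234174,  1.55634578, -0.01150416,
        1.10928009, -0.08308594]), 'qvel': array([ 0.00138585, -0.00247466, -0.0001839 , -0.00376902, -0.00117067,
       -0.00230635, -0.00133201]), 'tau': array([ 4.22962534e-03, -5.97761786e+01,  1.61360197e+00, -2.81958926e+01,
        1.28467727e-02,  4.99698421e-03, -1.33044858e-05]), 'tcp_pos': array([ 0.1700175 , -0.65281614,  0.30302193]), 'orientation': array([-3.11454615e+00, -3.98971220e-01,  5.01733438e-04]), 'contact_force': array([-0.52177578, -0.1226582 , -0.46379938]), 'moment': array([ 0.01870775, -0.06276458, -0.04297706]), 'grip_width': 0.08522992380777415}
```

View pics/scene0.png

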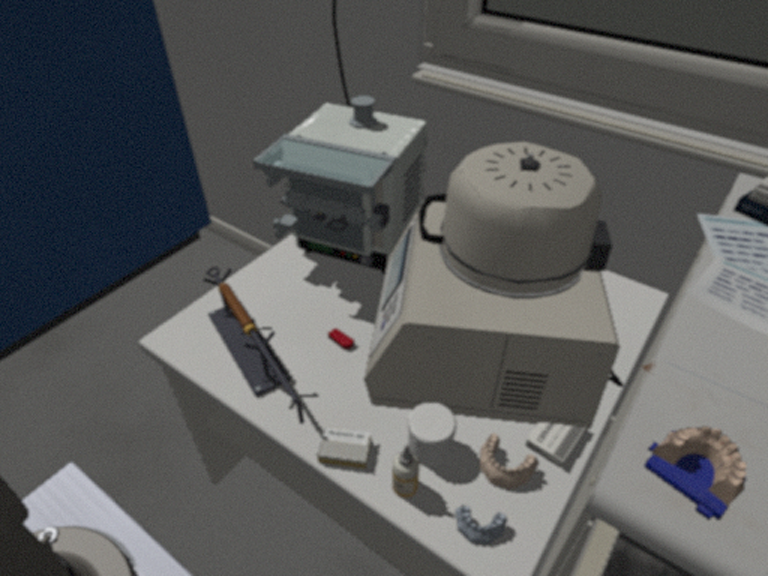

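View pics/top0.png

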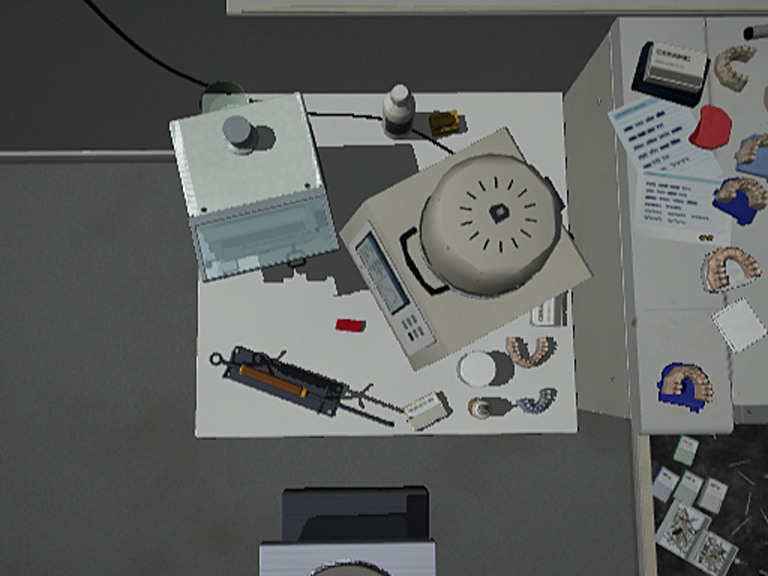

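The top view shows the oven upper left, with its front and canopy facing the robot and its ring near (297,262). The hook lies in its rest with the handle near (272,380) and the tine end near (393,424), both in the 1.5x picture. Next I'll measure these.

Run:
```python
from h import *
for n in("scene","top"):
    im,d=r.grab_frame(n); save(im,n+'1.png',2.3,(120,40,290,200) if n=="scene" else (100,50,330,300)); P=cloud(n,d); np.savez('pics/'+n+'1.npz',im=im,d=d,P=P)
    for l in("hook_grip","ring","oven","bolt","door","wax","bur_box","powder_jar","fluid_dropper"):
        for q in r.masks_of(l,n)[:2]:
            m=q["pixels"]; x=P[m&(d>0)]
            np.save(f'pics/m_{n}_{l}.npy',m) if q['p']>.5 else 0
            print(n,l,round(q["p"],2),np.round(q["at"]),m.sum(), x.min(0).round(3) if len(x) else'', x.max(0).round(3) if len(x) else '',np.median(x,0).round(3) if len(x) else '')
```

```text
scene hook_grip 0.77 [165. 217.] 568 [ 0.362 -0.084 -0.002] [0.49  0.222 0.098] [0.424 0.071 0.088]
scene hook_grip 0.23 [224. 146.] 168 [0.631 0.04  0.112] [0.684 0.153 0.156] [0.667 0.097 0.151]
scene ring 0.48 [221. 146.] 230 [0.627 0.038 0.102] [0.688 0.16  0.156] [0.664 0.091 0.151]
scene oven 0.82 [232. 120.] 9064 [ 0.593  0.    -0.331] [1.043 0.714 0.292] [0.696 0.097 0.216]
scene bolt 0.47 [224. 143.] 211 [0.631 0.04  0.112] [0.684 0.16  0.156] [0.665 0.101 0.151]
scene door 0.74 [220. 143.] 2442 [ 0.598  0.008 -0.335] [1.043 0.711 0.24 ] [0.672 0.124 0.147]
scene wax 0.47 [228. 227.] 179 [ 0.53  -0.028 -0.002] [0.566 0.03  0.015] [ 0.541 -0.004  0.01 ]
scene bur_box 0.78 [231. 299.] 774 [ 0.349 -0.181 -0.002] [ 0.417 -0.103  0.024] [ 0.379 -0.144  0.02 ]
scene bur_box 0.7 [332. 310.] 715 [ 0.46  -0.372 -0.002] [ 0.535 -0.296  0.036] [ 0.478 -0.339  0.022]
scene powder_jar 0.76 [289. 289.] 1125 [ 0.388 -0.267 -0.002] [ 0.517 -0.191  0.1  ] [ 0.447 -0.24   0.062]
scene fluid_dropper 0.74 [266. 315.] 548 [ 0.371 -0.257 -0.002] [ 0.435 -0.201  0.1  ] [ 0.381 -0.244  0.053]
top h
[... 192 characters left out ...]
bolt 0.17 [170. 126.] 10232 [ 0.591  0.002 -0.506] [0.989 0.473 0.296] [0.735 0.129 0.252]
top wax 0.53 [235. 217.] 127 [ 0.528 -0.025 -0.002] [0.551 0.02  0.019] [ 0.54  -0.003  0.012]
top wax 0.32 [192. 253.] 1412 [ 0.372  0.009 -0.003] [0.507 0.225 0.105] [0.438 0.111 0.01 ]
top bur_box 0.77 [285. 273.] 436 [ 0.35  -0.177 -0.002] [ 0.416 -0.103  0.028] [ 0.382 -0.141  0.022]
top powder_jar 0.9 [322. 247.] 482 [ 0.427 -0.273  0.   ] [ 0.49  -0.201  0.072] [ 0.457 -0.232  0.065]
top fluid_dropper 0.73 [345. 239.] 341 [ 0.458 -0.368 -0.007] [ 0.514 -0.295  0.043] [ 0.485 -0.327  0.026]
top fluid_dropper 0.71 [321. 272.] 183 [ 0.365 -0.268 -0.002] [ 0.403 -0.221  0.102] [ 0.388 -0.234  0.065]
```

View pics/scene1.png

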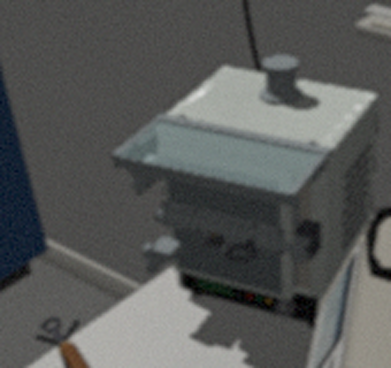

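View pics/top1.png

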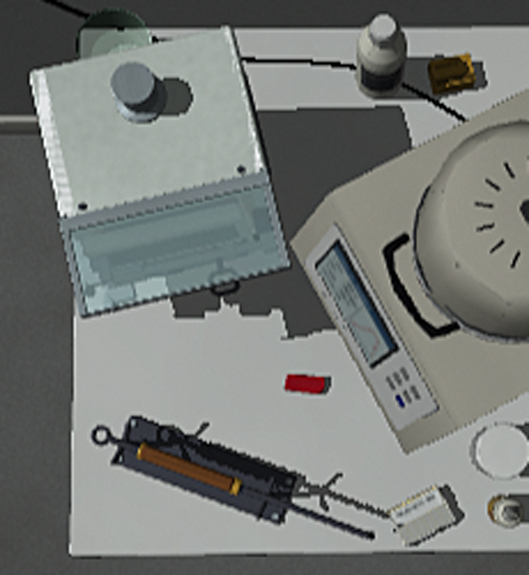

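Run:
```python
from h import *
D=np.load('pics/top1.npz');P=D['P'];d=D['d']
m=np.load('pics/m_top_oven.npy')
q=P[m&(abs(P[...,2]-.25)<.012)]
rect=cv2.minAreaRect((q[:,:2]*1000).astype(np.float32)); print(rect, cv2.boxPoints(rect))
# hook handle/rod: z
for n in("top","scene"):
    D=np.load(f'pics/{n}1.npz');P=D['P'];m=np.load(f'pics/m_{n}_hook_grip.npy')
    q=P[m&(P[...,2]>.07)]; vx,vy,x0,y0=cv2.fitLine((q[:,:2]).astype(np.float32),cv2.DIST_HUBER,0,.01,.01).ravel()
    s=(q[:,:2]-[x0,y0])@[vx,vy]; print(n,vx,vy,x0,y0,s.min(),s.max(),np.percentile(q[:,2],[5,50,95]))
    im=D['im'].astype(int); br=m&(im[...,0]-im[...,2]>50)&(P[...,2]>.07); qb=P[br]; 
    s=(qb[:,:2]-[x0,y0])@[vx,vy]; print('handle',len(qb),s.min(),s.max(),np.median(qb,0), 'mid',np.array([x0,y0])+np.array([vx,vy])*(s.min()+s.max())/2)
D=np.load('pics/scene1.npz');P=D['P']
z=P[...,2]; v,u=np.where((z>.14)&(z<.158)&(P[...,0]>.58)&(P[...,0]<.7)&(P[...,1]>0)&(P[...,1]<.2))
for a,b in zip(u,v): print((a,b),P[b,a].round(3),end=' ')
```

```text
((738.8827514648438, 131.24441528320312), (256.1676330566406, 210.344970703125), 13.08621597290039) [[ 5.9031232e+02  2.0468527e+02]
 [ 6.3793805e+02 -1.9714546e-01]
 [ 8.8745319e+02  5.7803558e+01]
 [ 8.3982745e+02  2.6268597e+02]]
top 0.3619737 0.93218833 0.44326746 0.1283015 -0.2162793650183396 0.09664985829532817 [0.08692318 0.09634041 0.10066759]
handle 234 -0.16330786426398916 0.05460911153021459 [0.44076201 0.12174905 0.0976856 ] mid [0.42359442 0.07763765]
scene 0.35118932 0.93630445 0.39877325 0.008357757 -0.09793828449351934 0.23183508467720212 [0.08216342 0.08857278 0.09686339]
handle 163 0.06174509775976767 0.18030026294577617 [0.43830861 0.11270076 0.09566815] mid [0.44127513 0.12167183]
(np.int64(188), np.int64(132)) [0.642 0.2   0.157] (np.int64(189), np.int64(132)) [0.644 0.198 0.157] (np.int64(192), np.int64(132)) [0.648 0.19  0.158] (np.int64(193), np.int64(132)) [0.65  0.189 0.157] (np.int64(188), np.int64(133)) [0.642 0.199 0.155] (np.int64(189), np.int64(133)) [0.643 0.196 0.155] (np.int64(190), np.int64(133)) [0.644 0.195 0.155] (np.int64(191), np.int64(133)) [0
[... 23440 characters left out ...]
), np.int64(153)) [0.632 0.074 0.148] (np.int64(223), np.int64(153)) [0.631 0.07  0.15 ] (np.int64(224), np.int64(153)) [0.632 0.067 0.151] (np.int64(225), np.int64(153)) [0.635 0.066 0.15 ] (np.int64(226), np.int64(153)) [0.635 0.063 0.151] (np.int64(227), np.int64(153)) [0.638 0.062 0.15 ] (np.int64(228), np.int64(153)) [0.64  0.061 0.149] (np.int64(246), np.int64(153)) [0.676 0.031 0.14 ] (np.int64(248), np.int64(153)) [0.679 0.027 0.14 ] (np.int64(249), np.int64(153)) [0.679 0.024 0.142] (np.int64(250), np.int64(153)) [0.681 0.022 0.141] (np.int64(251), np.int64(153)) [0.679 0.018 0.144] (np.int64(252), np.int64(153)) [0.684 0.018 0.141] (np.int64(251), np.int64(154)) [0.68  0.018 0.14 ]
```

```bash
cat >> h.py <<'E'
th=np.radians(13.09); OX=np.array([np.cos(th),np.sin(th)]); OY=np.array([-np.sin(th),np.cos(th)]); O=np.array([.7808,.1410])
def too(p): q=np.asarray(p)[...,:2]-O; return np.stack([q@OX,q@OY],-1)
def fromo(x,y): return O+x*OX+y*OY
E
python3 - <<'E'
from h import *
for n in("scene","top"):
    D=np.load(f'pics/{n}1.npz');P=D['P'];q=too(P);z=P[...,2]
    m=(abs(z-.15)<.007)&(q[...,0]>-.18)&(q[...,0]<-.132)&(abs(q[...,1])<.09)
    a=q[m]; print(n,len(a),a.min(0),a.max(0),a.mean(0),P[m].min(0),P[m].max(0)); print(np.histogram(a[:,0],bins=np.arange(-.18,-.13,.004))); print(np.histogram(a[:,1],bins=np.arange(-.09,-.02,.004)))
    m=(abs(z-.12)<.06)&(q[...,0]>-.135)&(q[...,0]<-.08)&(abs(q[...,1])<.09)
    a=q[m]; print(np.percentile(a[:,0],[2,20,50,80]) if len(a) else'')
# top picture profile
    im=D['im'].copy(); 
    for c in [(-.011,-.009),(.011,-.009),(.011,.009),(-.011,.009)]:
        pass
E
```

```text
scene 58 [-0.16356068 -0.04692131] [-0.13211833 -0.01609854] [-0.14857984 -0.03182655] [0.62722391 0.06059636 0.14773093] [0.65941578 0.09139545 0.15368072]
(array([ 0,  0,  0,  0,  9, 12,  4,  5,  3,  6, 15,  4]), array([-0.18 , -0.176, -0.172, -0.168, -0.164, -0.16 , -0.156, -0.152,
       -0.148, -0.144, -0.14 , -0.136, -0.132]))
(array([ 0,  0,  0,  0,  0,  0,  0,  0,  0,  0,  4, 10,  5,  5,  7,  9,  5]), array([-0.09 , -0.086, -0.082, -0.078, -0.074, -0.07 , -0.066, -0.062,
       -0.058, -0.054, -0.05 , -0.046, -0.042, -0.038, -0.034, -0.03 ,
       -0.026, -0.022]))
[-0.12708994 -0.1162158  -0.10781108 -0.10559384]
top 28 [-0.16428955 -0.04473017] [-0.15476477 -0.01585158] [-0.16055834 -0.03134069] [0.62701242 0.06230726 0.15019305] [0.6399157  0.08979308 0.15697442]
(array([ 0,  0,  0,  2, 16,  7,  3,  0,  0,  0,  0,  0]), array([-0.18 , -0.176, -0.172, -0.168, -0.164, -0.16 , -0.156, -0.152,
       -0.148, -0.144, -0.14 , -0.136, -0.132]))
(array([0, 0, 0, 0, 0, 0, 0, 0, 0, 0, 0, 4, 5, 3, 3, 3, 4]), array([-0.09 , -0.086, -0.082, -0.078, -0.074, -0.07 , -0.066, -0.062,
       -0.058, -0.054, -0.05 , -0.046, -0.042, -0.038, -0.034, -0.03 ,
       -0.026, -0.022]))
```

Run:
```python
from h import *
for n in("scene","top"):
    P=np.load(f'pics/{n}1.npz')['P'].reshape(-1,3)
    for x0 in(.3,.35,.4,.45,.5,.55):
        print(n,x0,[ (round(float(np.percentile(s[:,2],99.5)),3) if len(s:=P[(P[:,0]>x0)&(P[:,0]<x0+.05)&(P[:,1]>y)&(P[:,1]<y+.1)])>5 else None) for y in np.arange(-.5,.5,.1)])
```

```text
scene 0.3 [0.208, 0.002, 0.002, 0.015, 0.001, 0.001, 0.001, 0.001, -0.5, -0.5]
scene 0.35 [0.256, 0.026, 0.093, 0.022, 0.089, 0.095, 0.002, 0.002, -0.5, -0.501]
scene 0.4 [0.291, 0.026, 0.065, 0.021, 0.002, 0.097, 0.097, 0.008, -0.504, -0.499]
scene 0.45 [0.289, 0.034, 0.184, 0.196, 0.002, 0.009, 0.098, 0.098, None, None]
scene 0.5 [0.256, 0.033, 0.197, 0.197, 0.128, 0.013, 0.002, 0.002, None, None]
scene 0.55 [0.256, 0.197, 0.34, 0.34, 0.183, 0.011, 0.251, 0.251, None, None]
top 0.3 [0.211, 0.006, 0.006, 0.022, 0.007, 0.006, 0.007, 0.007, None, -0.493]
top 0.35 [0.26, 0.03, 0.098, 0.027, 0.092, 0.101, 0.007, 0.007, None, -0.493]
top 0.4 [0.293, 0.028, 0.07, 0.025, 0.007, 0.1, 0.102, 0.099, None, -0.493]
top 0.45 [0.284, 0.038, 0.172, 0.201, 1.2, 0.012, 0.101, 0.097, None, -0.494]
top 0.5 [0.26, 0.035, 0.202, 0.202, 0.131, 0.015, 0.008, 0.008, None, -0.494]
top 0.55 [0.26, 0.202, 0.344, 0.342, 0.186, 0.011, 0.257, 0.255, None, -0.492]
```

```bash
python3 -m handwheel '[[[0,0.005,0.04,0,0,0,0.085],[0,0.01,0.04,0,0,0,0.085],[0.02,0.035,0,0,0,0.08,0.085],[0.02,0.035,0,0,0,0.1,0.085],[0.02,0.035,0,0,0,0.1,0.085],[0.02,0.035,0,0,0,0.1,0.085],[0.02,0.035,0,0,0,0.1,0.085],[0.02,0.035,0,0,0,0.1,0.085],[0.02,0.035,0,0,0,0.1,0.085],[0.02,0.035,0,0,0,0.1,0.085]]]'
python3 -m handwheel '[[[0.02,0.035,0,0,0,0.1,0.085],[0.01,0.04,0,0,0,0.07,0.085],[0.01,0.04,0,0,0,0,0.085],[0.01,0.04,0,0,0,0,0.085],[0.01,0.04,0,0,0,0,0.085],[0.01,0.04,0,0,0,0,0.085],[0.01,0.04,0,0,0,0,0.085],[0.01,0.04,0,0,0,0,0.085],[0.01,0.04,0,0,0,0,0.085],[0.01,0.04,0,0,0,0,0.085]]]'
python3 -c "
from h import *
o=r.get_obs();print(o)"
```

```text
clock: 1.93
tcp_pos: [0.3307, -0.3564, 0.3842]
orientation: [2.726, 1.56, -0.0]
contact_force: [0.4, 0.0, -0.5]
grip_width: 0.0854
clock: 2.77
tcp_pos: [0.4401, 0.0387, 0.3844]
orientation: [2.588, 1.779, 0.001]
contact_force: [0.9, -0.4, -0.5]
grip_width: 0.0851
{'clock': 2.7667, 'joints': array([ 0.47351651,  0.05577636, -0.71639631,  1.93833125,  0.04101276,
        1.16027422, -0.62496708]), 'qvel': array([-0.67148464,  0.36299866, -0.54152216, -0.29954555,  0.27234559,
        0.03276693, -1.30852151]), 'tau': array([  3.66824158, -31.45286679,  -0.4511463 , -27.18193889,
        -0.57744199,   0.17612227,   1.79406814]), 'tcp_pos': array([0.44009316, 0.03871832, 0.38440619]), 'orientation': array([2.58796293e+00, 1.77864179e+00, 1.23206830e-03]), 'contact_force': array([ 0.90943714, -0.41765225, -0.45321465]), 'moment': array([-0.08649222, -0.01755168,  0.01595581]), 'grip_width': 0.0851146588645465}
```

```bash
python3 -m handwheel '[[[0,0.04,0,0,0,0,0.085],[0.001,0.04,0,0,0,0,0.085],[0,0.003,-0.035,0,0,0,0.085],[0,0,-0.04,0,0,0,0.085],[0,0,-0.04,0,0,0,0.085],[0,0,-0.035,0,0,0,0.085],[0,0,0,0,0,0,0.06],[0,0,0,0,0,0,0.06],[0,0,0,0,0,0,0.06]]]'
python3 - <<'E'
from h import *
print({k:np.round(v,4) for k,v in r.get_obs().items() if k in('tcp_pos','orientation','contact_force','moment')})
for n in("scene","top"):
    im,d=r.grab_frame(n); save(im,n+'2.png',3,(90,130,290,330) if n=="scene" else (100,180,300,320)); P=cloud(n,d)
E
```

```text
clock: 3.52
tcp_pos: [0.4422, 0.1204, 0.2358]
orientation: [2.588, 1.78, 0.004]
contact_force: [0.9, -0.0, -0.0]
grip_width: 0.06
{'tcp_pos': array([0.4422, 0.1204, 0.2358]), 'orientation': array([2.588 , 1.7798, 0.0037]), 'contact_force': array([ 0.9262, -0.0376, -0.0092]), 'moment': array([-0.0605, -0.0443, -0.0454])}
```

View pics/scene2.png

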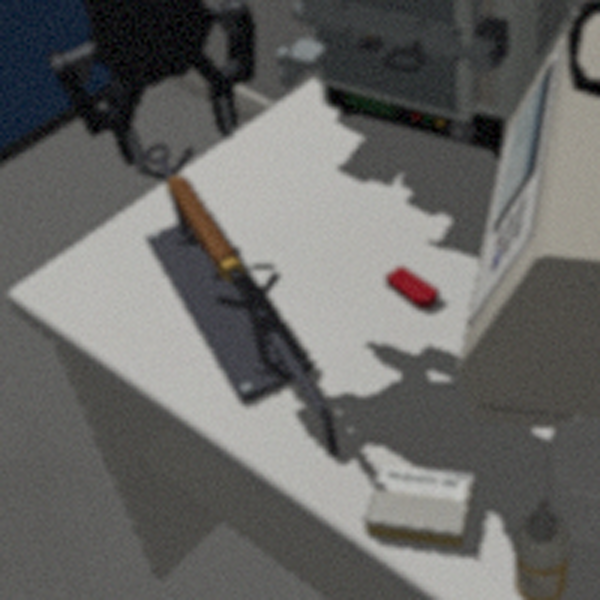

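View pics/top2.png

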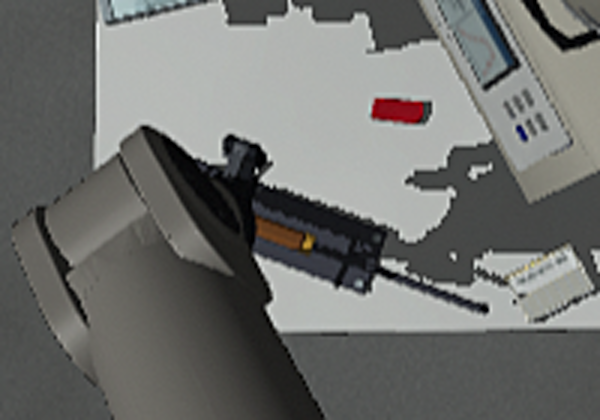

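The scene view shows the open finger tips at crop (135,160) and (228,130), with the handle at (205,225). I'll check by projection that they line up.

Run:
```python
from h import *
j=np.array([np.cos(np.radians(-21)),np.sin(np.radians(-21)),0])
for s in(-1,1):
    u,v=proj("scene",np.array([.4422,.1204,.166])+s*j*.032); print((u-90)*3,(v-130)*3)
u,v=proj("scene",[.441,.122,.097]);print((u-90)*3,(v-130)*3)
```

```text
139.60010182300903 164.77931300038665
222.23424773071054 134.39705786417994
196.4155682673657 216.8234854798019
```

Run:
```python
from h import *
h=-np.array([np.cos(np.radians(69)),np.sin(np.radians(69)),0])
c=np.array([.441,.122,.097])
for s in(-.115,-.076,-.055,0,.055,.096,.22):
    q=c+h*s; q[2]=.097 if abs(s)<.06 else .089
    u,v=proj("scene",q); u2,v2=proj("top",q); print(s,np.round([(u-90)*3,(v-130)*3,(u2-100)*3,(v2-180)*3]))
q=c+h*.22; q[2]=.04; u,v=proj("scene",q); print((u-90)*3,(v-130)*3)
```

```text
-0.115 [148. 146. 122. 175.]
-0.076 [164. 171. 165. 191.]
-0.055 [171. 178. 186. 199.]
0 [196. 217. 246. 222.]
0.055 [224. 259. 306. 244.]
0.096 [247. 300. 352. 261.]
0.22 [323. 417. 488. 311.]
330.75394769689456 459.63556515506355
```

```bash
python3 -m handwheel '[[[0,0,-0.03,0,0,0,0.06],[0,0,-0.03,0,0,0,0.06],[-0.001,0,-0.025,0,0,0,0.05],[0,0,-0.014,0,0,0,0.03],[0,0,0,0,0,0,0.02],[0,0,0,0,0,0,0.01],[0,0,0,0,0,0,0],[0,0,0,0,0,0,0],[0,0,0,0,0,0,0],[0,0,0,0,0,0,0]]]' 100
python3 - <<'E'
from h import *
print({k:np.round(v,4) for k,v in r.get_obs().items() if k in('tcp_pos','orientation','contact_force','moment','grip_width')})
E
```

```text
clock: 4.45
tcp_pos: [0.4419, 0.1201, 0.1366]
orientation: [2.587, 1.779, 0.006]
contact_force: [3.0, -1.3, 7.6]
grip_width: 0.0147
{'tcp_pos': array([0.4419, 0.1201, 0.1366]), 'orientation': array([2.5874, 1.7785, 0.0061]), 'contact_force': array([ 2.9649, -1.285 ,  7.5589]), 'moment': array([-0.3225, -0.5693,  0.1142]), 'grip_width': np.float64(0.0147)}
```

```bash
python3 -m handwheel '[[[0,0,0.01,0,0,0,0],[0,0,0.025,0,0,0,0],[0,0,0.035,0,0,0,0],[0,0,0.035,0,0,0,0],[0,0,0.023,0,0,0,0],[0,0,0,0,0,0,0],[0,0,0,0,0,0,0]]]'
python3 -m handwheel '[[[0.005,0.018,0,0,0,0.05,0],[0.005,0.018,0,0,0,0.0915,0],[0.005,0.018,0,0,0,0.0915,0],[0.005,0.018,0,0,0,0.0915,0],[0.005,0.018,0,0,0,0.0915,0],[0.006,0.018,0,0,0,0.0915,0],[0.006,0.018,0,0,0,0.0915,0],[0.006,0.018,0,0,0,0.084,0],[0,0,0,0,0,0.05,0],[0,0,0,0,0,0,0]]]'
python3 - <<'E'
from h import *
print({k:np.round(v,4) for k,v in r.get_obs().items() if k in('tcp_pos','orientation','contact_force','moment','grip_width')})
for n in("scene","top"):
    im,d=r.grab_frame(n); save(im,n+'3.png',3,(90,60,290,260) if n=="scene" else (100,110,300,300)); P=cloud(n,d); np.savez(f'pics/{n}3.npz',im=im,d=d,P=P)
E
```

```text
clock: 5.03
tcp_pos: [0.4399, 0.1199, 0.264]
orientation: [2.588, 1.779, 0.002]
contact_force: [0.1, -0.0, -2.4]
grip_width: 0.0148
clock: 5.87
tcp_pos: [0.4818, 0.2644, 0.2608]
orientation: [-1.772, -2.59, 0.005]
contact_force: [-0.4, -0.5, -1.9]
grip_width: 0.0145
{'tcp_pos': array([0.4818, 0.2644, 0.2608]), 'orientation': array([-1.7716, -2.5903,  0.0046]), 'contact_force': array([-0.4071, -0.5189, -1.9085]), 'moment': array([ 0.0008, -0.0031,  0.0066]), 'grip_width': np.float64(0.0145)}
```

View pics/scene3.png

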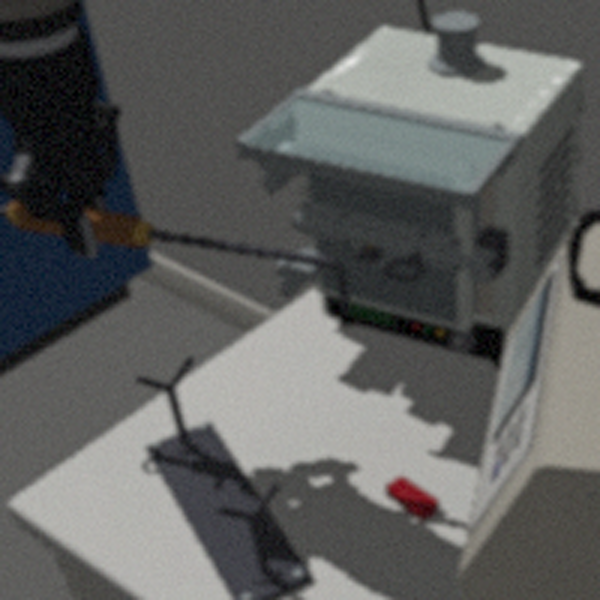

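View pics/top3.png

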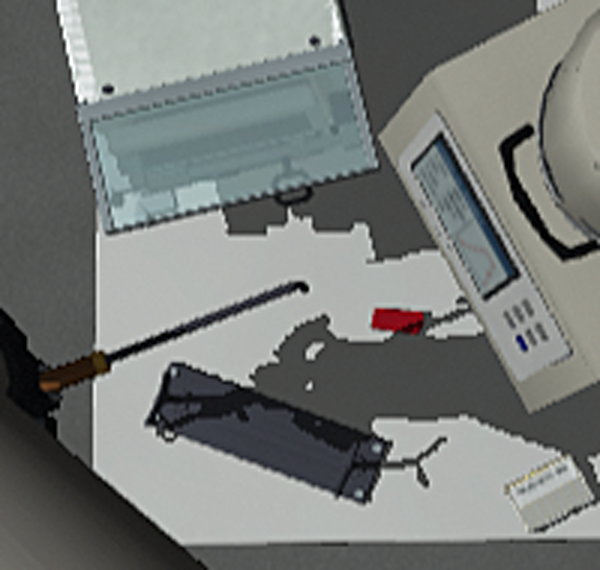

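```bash
cat > tine.py <<'E'
from h import *
def rod(tag,save_=True):
    o=r.get_obs(); p=o['tcp_pos']; rv=o['orientation']
    R=cv2.Rodrigues(rv)[0]; h=R[:,0]*(-1 if R[1,0]>0 else 1)
    ax=p+R[:,2]*.0516
    print('tcp',p.round(4),'h',h.round(3),'F',o['contact_force'].round(2),'M',o['moment'].round(2))
    for n in("scene","top"):
        im,d=r.grab_frame(n); P=cloud(n,d); np.savez(f'pics/{n}{tag}.npz',im=im,d=d,P=P)
        q=P.reshape(-1,3)-ax; s=q@h; l=q-s[:,None]*h
        m=(s>.065)&(s<.26)&(np.linalg.norm(l,axis=1)<.03)
        # rod lateral(left) offset & vertical
        lat=np.cross([0,0,1],h); a=s[m]; b=(l[m]@lat); c=l[m][:,2]
        k=(a<.2)&(abs(c)<.02)
        print(n,m.sum(),'smax',np.percentile(a,98).round(4),'lat slope/int',np.polyfit(a[k],b[k],1).round(4),'z',np.polyfit(a[k],c[k],1).round(4))
        lo=(s>.2)&(s<.24)&(abs(q@lat)<.02)&(q[:,2]<-.012)&(q[:,2]>-.05)
        if lo.sum(): print('  tine',lo.sum(),'s',np.median(s[lo]).round(4),'lat',np.median((q@lat)[lo]).round(4),'zmin',q[lo][:,2].min().round(4), 'world',np.median(P.reshape(-1,3)[lo],0).round(4))
    return
E
python3 - <<'E'
from tine import *
rod('3b')
t=np.array([.4818,.2644,.209])+.22*np.array([.3626,-.932,0])
for n in("scene","top"):
    for dz in(.004,-.045):
        u,v=proj(n,t+[0,0,dz]); print(n,dz,round(u,1),round(v,1))
E
```

```text
tcp [0.4821 0.263  0.2612] h [ 0.357 -0.934  0.   ] F [-0.04 -0.34 -0.78] M [0.06 0.02 0.03]
scene 243 smax 0.2158 lat slope/int [ 0.0004 -0.0019] z [-0.0037  0.0018]
  tine 37 s 0.2147 lat -0.0018 zmin -0.0452 world [0.5563 0.0617 0.1818]
top 231 smax 0.2135 lat slope/int [ 0.0007 -0.0027] z [-0.0019  0.0053]
  tine 4 s 0.2139 lat -0.0049 zmin -0.0316 world [0.5538 0.0614 0.1874]
scene 0.004 205.1 146.5
scene -0.045 207.1 163.8
top 0.004 201.4 202.0
top -0.045 203.7 204.0
```

```bash
python3 -m handwheel '[[[0.01,0.001,0.003,0,0,0,0],[0.02,0.003,0,0,0,0,0],[0.02,0.0035,0,0,0,0,0],[0.02,0.0035,0,0,0,0,0],[0.012,0.0025,0,0,0,0,0],[0,0,0,0,0,0,0],[0,0,0,0,0,0,0],[0,0,0,0,0,0,0]]]'
python3 - <<'E'
from tine import *
rod('4')
D=np.load('pics/scene4.npz'); save(D['im'],'scene4.png',5,(150,90,270,190))
D=np.load('pics/top4.npz'); save(D['im'],'top4.png',5,(110,130,230,230))
E
```

```text
clock: 6.73
tcp_pos: [0.5646, 0.2771, 0.2658]
orientation: [-1.779, -2.589, 0.001]
contact_force: [-0.3, -0.2, -1.9]
grip_width: 0.0144
tcp [0.5646 0.2771 0.2658] h [ 0.359 -0.933  0.   ] F [-0.34 -0.23 -1.86] M [0.07 0.   0.  ]
scene 304 smax 0.2166 lat slope/int [ 0.0025 -0.0023] z [-0.0049  0.0017]
  tine 34 s 0.2141 lat -0.0023 zmin -0.0445 world [0.6391 0.0763 0.1875]
top 92 smax 0.1413 lat slope/int [-0.0456  0.0004] z [-0.0097  0.0055]
```

View pics/scene4.png

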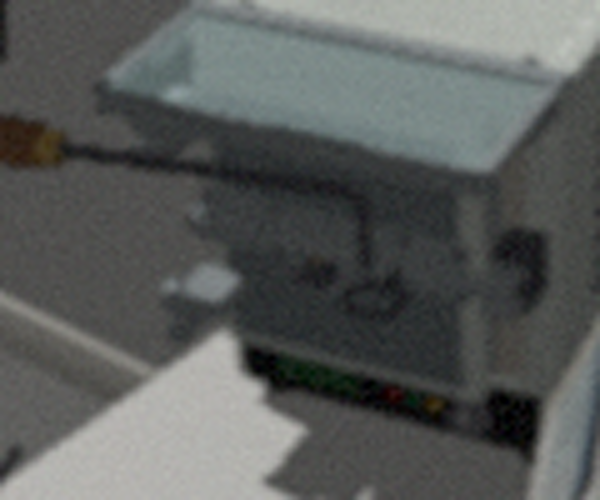

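View pics/top4.png

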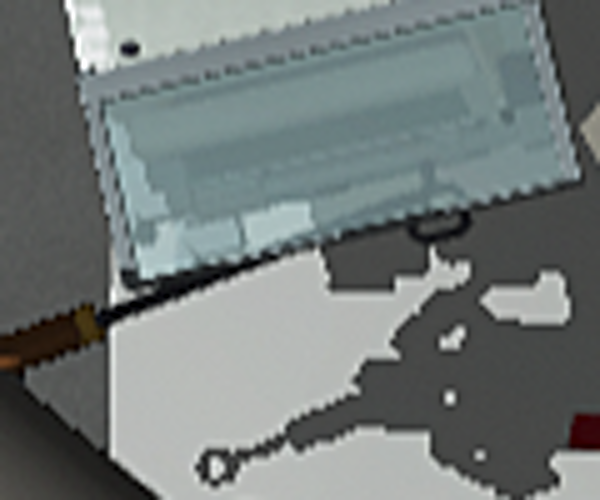

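Run:
```python
from h import *
def p(n,x,o): u,v=proj(n,x); return np.round([(u-o[0]+.5)*5,(v-o[1]+.5)*5])
for z in(.213,.168,.15,.13): print(z,p("scene",[.6411,.0778,z],(150,90)),p("top",[.6411,.0778,z],(110,130)))
print(p("scene",[.6423,.0766,.15],(150,90)))
print("outer",[p("scene",[*fromo(-.1495+a,-.0313+b),.15],(150,90)) for a in(-.014,.014) for b in(-.016,.016)])
print("outer top",[p("top",[*fromo(-.1495+a,-.0313+b),.15],(110,130)) for a in(-.014,.014) for b in(-.016,.016)])
```

```text
0.213 [360. 195.] [420. 194.]
0.168 [365. 273.] [432. 210.]
0.15 [368. 303.] [437. 217.]
0.13 [370. 335.] [442. 223.]
[371. 302.]
outer [array([387., 325.]), array([330., 310.]), array([411., 295.]), array([355., 281.])]
outer top [array([477., 234.]), array([414., 249.]), array([464., 180.]), array([402., 195.])]
```

```bash
python3 -m handwheel '[[[0.001,-0.001,-0.006,0,0,0,0],[0,0,-0.006,0,0,0,0],[0,0,-0.006,0,0,0,0],[0,0,0,0,0,0,0]]]'
python3 -m handwheel '[[[0,0,-0.006,0,0,0,0],[0,0,-0.006,0,0,0,0],[0,0,-0.005,0,0,0,0],[0,0,0,0,0,0,0],[0,0,0,0,0,0,0]]]'
python3 - <<'E'
from tine import *
rod('5')
D=np.load('pics/scene5.npz'); save(D['im'],'scene5.png',5,(150,90,270,190))
E
```

```text
clock: 7.17
tcp_pos: [0.5654, 0.2755, 0.246]
orientation: [-1.778, -2.589, 0.004]
contact_force: [0.0, -0.1, -2.5]
grip_width: 0.0146
clock: 7.58
tcp_pos: [0.566, 0.2762, 0.2304]
orientation: [-1.778, -2.589, 0.001]
contact_force: [0.2, -0.6, -2.1]
grip_width: 0.0149
tcp [0.566  0.2762 0.2304] h [ 0.359 -0.933  0.   ] F [ 0.18 -0.56 -2.1 ] M [0.09 0.04 0.02]
scene 230 smax 0.2267 lat slope/int [ 0.0004 -0.0018] z [-0.0043  0.0017]
  tine 74 s 0.2151 lat -0.0017 zmin -0.0442 world [0.6414 0.0754 0.1512]
top 156 smax 0.2237 lat slope/int [-0.0193 -0.0011] z [-0.0131  0.0063]
  tine 29 s 0.2133 lat -0.0115 zmin -0.0356 world [0.6321 0.0743 0.1537]
```

View pics/scene5.png

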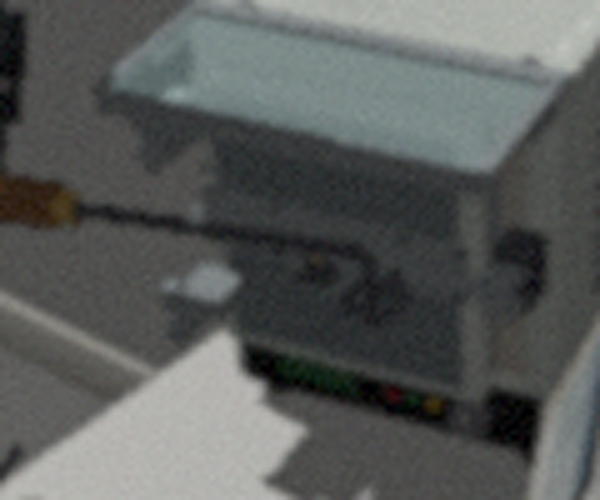

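```bash
python3 -m handwheel '[[[-0.0005,0.002,0,0,0,0,0],[-0.0005,0.002,0,0,0,0,0],[-0.0004,0.002,0,0,0,0,0],[0,0,0,0,0,0,0]]]'
cat > f.py <<'E'
from h import *
o=r.get_obs(); F=o['contact_force'];p=o['tcp_pos'];q=too(p)
R=cv2.Rodrigues(o['orientation'])[0]
print('t',round(o['clock'],2),'oven-frame xy',q.round(4),'z',p[2].round(4),'Fy',(-(F[:2]@OY)).round(2),'Fx',(F[:2]@OX).round(2),'Fz',F[2].round(2),'M',o['moment'].round(2),'yaw',np.degrees(np.arctan2(R[1,0],R[0,0])).round(2))
E
python3 f.py
python3 -m handwheel '[[[-0.0005,0.002,0,0,0,0,0],[-0.0004,0.002,0,0,0,0,0],[0,0,0,0,0,0,0]]]'
python3 f.py
python3 -m handwheel '[[[-0.0005,0.002,0,0,0,0,0],[0,0,0,0,0,0,0]]]'
python3 f.py
```

```text
clock: 8.02
tcp_pos: [0.5645, 0.2831, 0.2312]
orientation: [-1.778, -2.59, -0.001]
contact_force: [-0.3, 0.0, -1.4]
grip_width: 0.0148
t 8.02 oven-frame xy [-0.1785  0.1874] z 0.2312 Fy -0.08 Fx -0.28 Fz -1.44 M [-0.    0.01  0.01] yaw 111.08
clock: 8.27
tcp_pos: [0.5644, 0.285, 0.2305]
orientation: [1.779, 2.587, -0.003]
contact_force: [1.7, -4.4, -2.3]
grip_width: 0.0148
t 8.27 oven-frame xy [-0.1782  0.1893] z 0.2305 Fy 4.65 Fx 0.71 Fz -2.32 M [-0.87 -0.34  0.03] yaw 110.97
clock: 8.43
tcp_pos: [0.5639, 0.2871, 0.2306]
orientation: [1.779, 2.587, -0.002]
contact_force: [2.1, -5.0, -2.9]
grip_width: 0.0149
t 8.43 oven-frame xy [-0.1782  0.1914] z 0.2306 Fy 5.34 Fx 0.93 Fz -2.91 M [-0.88 -0.37  0.02] yaw 110.96
```

```bash
python3 -m handwheel '[[[-0.0005,0.002,0,0,0,0,0],[-0.0004,0.002,0,0,0,0,0],[0,0,0,0,0,0,0]]]'>/dev/null
python3 f.py
python3 -m handwheel '[[[-0.0005,0.002,0,0,0,0,0],[-0.0004,0.002,0,0,0,0,0],[0,0,0,0,0,0,0]]]'>/dev/null
python3 f.py
```

```text
t 8.68 oven-frame xy [-0.1783  0.1959] z 0.2307 Fy 3.79 Fx 0.88 Fz -1.94 M [-0.98 -0.35  0.02] yaw 110.98
t 8.93 oven-frame xy [-0.1783  0.2002] z 0.2307 Fy 4.21 Fx 0.04 Fz -2.83 M [-0.91 -0.32 -0.06] yaw 110.99
```

Drawn about 12 mm at 4 N. I'll keep going in 1.5 to 2 mm steps and check the force after each one.

```bash
python3 -m handwheel '[[[-0.0004,0.0016,0,0,0,0,0],[0,0,0,0,0,0,0]]]'>/dev/null; python3 f.py
```

```text
t 9.1 oven-frame xy [-0.1788  0.2022] z 0.2307 Fy 3.97 Fx -1.82 Fz -1.6 M [-0.95  0.22 -0.53] yaw 110.96
```

```bash
python3 -m handwheel '[[[-0.0004,0.0016,0,0,0,0,0],[0,0,0,0,0,0,0]]]'>/dev/null; python3 f.py
```

```text
t 9.27 oven-frame xy [-0.1792  0.2041] z 0.2306 Fy 4.27 Fx -1.67 Fz -1.41 M [-1.04  0.33 -0.62] yaw 110.98
```

```bash
python3 -m handwheel '[[[-0.0004,0.0016,0,0,0,0,0],[0,0,0,0,0,0,0]]]'>/dev/null; python3 f.py
```

```text
t 9.43 oven-frame xy [-0.179   0.2058] z 0.2307 Fy 3.97 Fx -1.8 Fz -1.78 M [-0.99  0.28 -0.62] yaw 110.99
```

```bash
python3 -m handwheel '[[[-0.0004,0.0016,0,0,0,0,0],[0,0,0,0,0,0,0]]]'>/dev/null; python3 f.py
```

```text
t 9.6 oven-frame xy [-0.1789  0.2075] z 0.2307 Fy 4.72 Fx -2.97 Fz -2.9 M [-1.02  0.33 -0.61] yaw 111.01
```

```bash
python3 -m handwheel '[[[-0.0004,0.0016,0,0,0,0,0],[0,0,0,0,0,0,0]]]'>/dev/null; python3 f.py
```

```text
t 9.77 oven-frame xy [-0.1789  0.2091] z 0.2307 Fy 4.57 Fx -2.33 Fz -1.79 M [-1.05  0.34 -0.6 ] yaw 111.01
```

```bash
python3 -m handwheel '[[[-0.0004,0.0016,0,0,0,0,0],[0,0,0,0,0,0,0]]]'>/dev/null; python3 f.py
```

```text
t 9.93 oven-frame xy [-0.1788  0.2108] z 0.2308 Fy 4.79 Fx -2.29 Fz -1.36 M [-1.07  0.36 -0.67] yaw 111.02
```

```bash
python3 -m handwheel '[[[-0.0004,0.0016,0,0,0,0,0],[0,0,0,0,0,0,0]]]'>/dev/null; python3 f.py
```

```text
t 10.1 oven-frame xy [-0.1788  0.2124] z 0.2308 Fy 4.44 Fx -3.05 Fz -1.87 M [-1.11  0.34 -0.65] yaw 111.01
```

```bash
python3 -m handwheel '[[[-0.0004,0.0016,0,0,0,0,0],[0,0,0,0,0,0,0]]]'>/dev/null; python3 f.py
```

```text
t 10.27 oven-frame xy [-0.1788  0.214 ] z 0.2308 Fy 5.04 Fx -2.6 Fz -1.36 M [-1.07  0.34 -0.6 ] yaw 111.01
```

```bash
python3 -m handwheel '[[[-0.0004,0.0016,0,0,0,0,0],[0,0,0,0,0,0,0]]]'>/dev/null; python3 f.py
```

```text
t 10.43 oven-frame xy [-0.1789  0.2156] z 0.2308 Fy 4.13 Fx -2.58 Fz -2.55 M [-1.08  0.38 -0.66] yaw 111.01
```

```bash
python3 -m handwheel '[[[-0.0004,0.0016,0,0,0,0,0],[0,0,0,0,0,0,0]]]'>/dev/null; python3 f.py
```

```text
t 10.6 oven-frame xy [-0.1789  0.2172] z 0.2307 Fy 3.67 Fx -2.28 Fz -2.14 M [-1.04  0.31 -0.7 ] yaw 111.01
```

```bash
python3 -m handwheel '[[[-0.0004,0.0016,0,0,0,0,0],[0,0,0,0,0,0,0]]]'>/dev/null; python3 f.py
```

```text
t 10.77 oven-frame xy [-0.179   0.2186] z 0.2307 Fy 4.33 Fx -2.1 Fz -2.38 M [-1.17  0.33 -0.7 ] yaw 110.99
```

```bash
python3 -m handwheel '[[[-0.0004,0.0016,0,0,0,0,0],[0,0,0,0,0,0,0]]]'>/dev/null; python3 f.py
```

```text
t 10.93 oven-frame xy [-0.179   0.2195] z 0.2304 Fy 6.58 Fx -2.84 Fz -2.51 M [-1.5   0.37 -0.73] yaw 110.95
```

```bash
python3 -m handwheel '[[[-0.0004,0.0016,0,0,0,0,0],[0,0,0,0,0,0,0]]]'>/dev/null; python3 f.py
```

```text
t 11.1 oven-frame xy [-0.1791  0.2203] z 0.2301 Fy 8.78 Fx -3.06 Fz -1.71 M [-1.87  0.32 -0.85] yaw 110.89
```

```bash
python3 -m handwheel '[[[-0.0004,0.0016,0,0,0,0,0],[0,0,0,0,0,0,0]]]'>/dev/null; python3 f.py
```

```text
t 11.27 oven-frame xy [-0.1792  0.2212] z 0.2298 Fy 9.4 Fx -3.12 Fz -2.78 M [-2.15  0.37 -0.97] yaw 110.85
```

```bash
python3 -m handwheel '[[[-0.0004,0.0016,0,0,0,0,0],[0,0,0,0,0,0,0]]]'>/dev/null; python3 f.py
```

```text
t 11.43 oven-frame xy [-0.1793  0.222 ] z 0.2295 Fy 11.0 Fx -4.0 Fz -3.21 M [-2.48  0.35 -1.04] yaw 110.8
```

```bash
python3 -m handwheel '[[[-0.0002,0.0008,0,0,0,0,0],[0,0,0,0,0,0,0]]]'>/dev/null; python3 f.py
```

```text
t 11.6 oven-frame xy [-0.1793  0.2224] z 0.2294 Fy 12.72 Fx -3.93 Fz -4.0 M [-2.64  0.36 -1.12] yaw 110.78
```

```bash
python3 -m handwheel '[[[-0.0002,0.0008,0,0,0,0,0],[0,0,0,0,0,0,0]]]'>/dev/null; python3 f.py
```

```text
t 11.77 oven-frame xy [-0.1793  0.223 ] z 0.2293 Fy 12.15 Fx -4.08 Fz -3.37 M [-2.66  0.38 -1.2 ] yaw 110.76
```

```bash
python3 -m handwheel '[[[-0.0002,0.0008,0,0,0,0,0],[0,0,0,0,0,0,0]]]'>/dev/null; python3 f.py
```

```text
t 11.93 oven-frame xy [-0.1793  0.2253] z 0.2298 Fy 4.85 Fx -3.51 Fz -2.09 M [-1.38  0.53 -0.87] yaw 110.82
```

```bash
python3 -m handwheel '[[[-0.0002,0.0008,0,0,0,0,0],[0,0,0,0,0,0,0]]]'>/dev/null; python3 f.py
```

```text
t 12.1 oven-frame xy [-0.1792  0.2274] z 0.2303 Fy 7.59 Fx -3.68 Fz -2.39 M [-1.64  0.39 -0.86] yaw 110.93
```

```bash
python3 -m handwheel '[[[-0.0002,0.0008,0,0,0,0,0],[0,0,0,0,0,0,0]]]'>/dev/null; python3 f.py
```

```text
t 12.27 oven-frame xy [-0.1793  0.2278] z 0.2301 Fy 7.74 Fx -3.88 Fz -1.72 M [-1.87  0.39 -0.91] yaw 110.9
```

Click felt: the force peaked at about 12.7 N, dropped to 4.9 N, and is now rising again at the stop. I'll ease back a little and see whether the catch holds.

```bash
for i in 1; do python3 -m handwheel '[[[0.0004,-0.0016,0,0,0,0,0],[0,0,0,0,0,0,0]]]'>/dev/null; python3 f.py; done; python3 -m handwheel '[[[0.0004,-0.0016,0,0,0,0,0],[0,0,0,0,0,0,0]]]'>/dev/null; python3 f.py;  python3 -m handwheel '[[[0.0004,-0.0016,0,0,0,0,0],[0,0,0,0,0,0,0]]]'>/dev/null; python3 f.py
```

```text
t 12.43 oven-frame xy [-0.1791  0.2269] z 0.2305 Fy 6.92 Fx -2.21 Fz -2.29 M [-1.41  0.32 -0.72] yaw 110.95
t 12.6 oven-frame xy [-0.1789  0.2261] z 0.2308 Fy 4.61 Fx -2.42 Fz -2.84 M [-1.04  0.29 -0.62] yaw 111.0
t 12.77 oven-frame xy [-0.1787  0.225 ] z 0.231 Fy 3.05 Fx -2.27 Fz -2.1 M [-0.81  0.27 -0.49] yaw 111.04
```

```bash
python3 -m handwheel '[[[0.0004,-0.0016,0,0,0,0,0],[0,0,0,0,0,0,0]]]'>/dev/null; python3 f.py;  python3 -m handwheel '[[[0.0004,-0.0016,0,0,0,0,0],[0,0,0,0,0,0,0]]]'>/dev/null; python3 f.py
```

```text
t 12.93 oven-frame xy [-0.1784  0.2238] z 0.2313 Fy 1.12 Fx -0.57 Fz -2.35 M [-0.32  0.1  -0.27] yaw 111.08
t 13.1 oven-frame xy [-0.1786  0.2224] z 0.2314 Fy -0.56 Fx -0.16 Fz -1.98 M [ 0.06  0.18 -0.14] yaw 111.08
```

```bash
python3 -m handwheel '[[[0.0004,-0.0016,0,0,0,0,0],[0.0002,-0.0008,0,0,0,0,0],[-0.002,-0.0004,0,0,0,0,0],[-0.002,-0.0004,0,0,0,0,0],[-0.002,-0.0004,0,0,0,0,0],[0,0,0,0,0,0,0]]]'>/dev/null; python3 f.py;  python3 -m handwheel '[[[-0.002,-0.0003,0,0,0,0,0],[-0.002,-0.0003,0,0,0,0,0],[-0.002,-0.0003,0,0,0,0,0],[-0.002,-0.0003,0,0,0,0,0],[0,0,0,0,0,0,0],[0,0,0,0,0,0,0]]]'>/dev/null; python3 f.py
python3 - <<'E'
from tine import *
rod('6')
D=np.load('pics/scene6.npz'); save(D['im'],'scene6.png',5,(150,90,270,190))
D=np.load('pics/top6.npz'); save(D['im'],'top6.png',5,(110,130,230,230))
E
```

```text
t 13.6 oven-frame xy [-0.1853  0.2194] z 0.231 Fy -0.14 Fx -0.08 Fz -1.56 M [0.09 0.01 0.02] yaw 111.06
t 14.1 oven-frame xy [-0.193   0.2199] z 0.2309 Fy 0.36 Fx -0.74 Fz -1.83 M [0.02 0.03 0.03] yaw 111.04
tcp [0.543  0.3115 0.2309] h [ 0.359 -0.933  0.   ] F [-0.64 -0.52 -1.83] M [0.02 0.03 0.03]
scene 234 smax 0.2305 lat slope/int [ 0.0029 -0.0025] z [-0.0053  0.002 ]
  tine 78 s 0.2159 lat -0.0011 zmin -0.0427 world [0.6185 0.1104 0.1514]
top 262 smax 0.2282 lat slope/int [-0.0004 -0.0029] z [-0.0015  0.0047]
  tine 60 s 0.2155 lat -0.0053 zmin -0.0327 world [0.6155 0.1094 0.1527]
```

View pics/scene6.png

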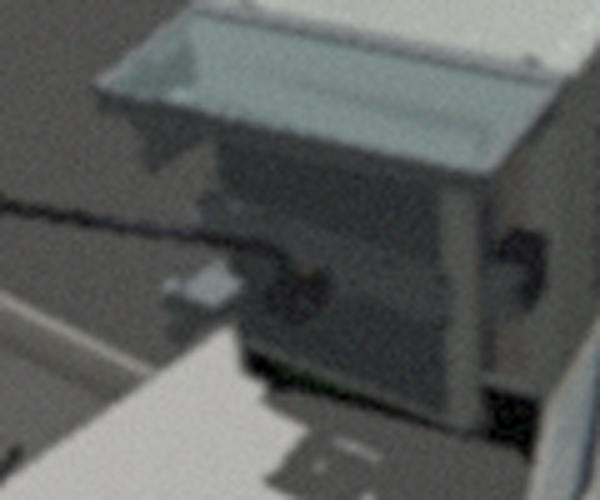

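View pics/top6.png

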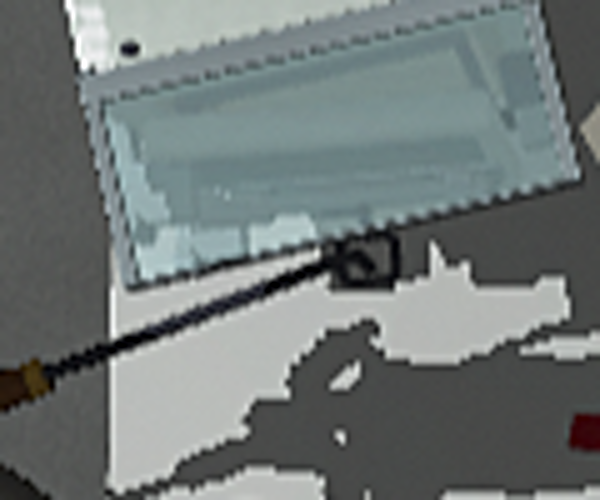

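```bash
python3 -m handwheel '[[[0,0,0.006,0,0,0,0],[0,0,0.008,0,0,0,0],[0,0,0.01,0,0,0,0],[0,0,0.008,0,0,0,0],[0,0,0,0,0,0,0],[0,0,0,0,0,0,0]]]'>/dev/null; python3 f.py
python3 - <<'E'
from tine import *
rod('7')
D=np.load('pics/scene7.npz'); save(D['im'],'scene7.png',5,(150,90,270,190))
E
```

```text
t 14.7 oven-frame xy [-0.1925  0.2201] z 0.264 Fy -0.16 Fx -0.44 Fz -2.05 M [0.03 0.04 0.01] yaw 111.02
tcp [0.5434 0.3118 0.264 ] h [ 0.359 -0.933 -0.   ] F [-0.46  0.06 -2.05] M [0.03 0.04 0.01]
scene 290 smax 0.2504 lat slope/int [ 0.0004 -0.0022] z [-0.0034  0.0017]
  tine 31 s 0.2136 lat -0.0018 zmin -0.0451 world [0.6183 0.1118 0.1849]
top 238 smax 0.2154 lat slope/int [-0.     -0.0034] z [-0.0038  0.004 ]
  tine 9 s 0.2137 lat -0.0048 zmin -0.0361 world [0.6144 0.1101 0.1928]
```

View pics/scene7.png

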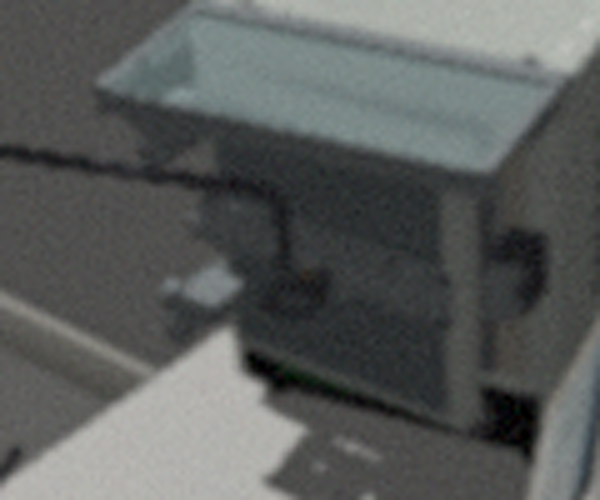

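```bash
python3 -m handwheel '[[[-0.01,-0.0023,0,0,0,0,0],[-0.02,-0.0047,0,0,0,0,0],[-0.02,-0.0047,0,0,0,0,0],[-0.015,-0.004,0,0,0,0,0],[-0.005,-0.02,0.003,0,0,-0.08,0],[-0.005,-0.02,0,0,0,-0.09,0],[-0.005,-0.022,0,0,0,-0.09,0],[-0.005,-0.022,0,0,0,-0.09,0],[-0.005,-0.022,0,0,0,-0.09,0],[-0.005,-0.022,0,0,0,-0.09,0]]]'>/dev/null
python3 -m handwheel '[[[-0.004,-0.02,0,0,0,-0.09,0],[-0.003,-0.02,0,0,0,-0.07,0],[0,-0.0075,0,0,0,-0.0432,0],[0,0,0,0,0,0,0],[0,0,0,0,0,0,0],[0,0,0,0,0,0,0]]]'>/dev/null
python3 - <<'E'
from tine import *
rod('8')
o=r.get_obs();print(o['orientation'])
D=np.load('pics/scene8.npz'); save(D['im'],'scene8.png',3,(90,60,290,260))
D=np.load('pics/top8.npz'); save(D['im'],'top8.png',3,(100,110,300,300))
E
```

```text
tcp [0.4412 0.1217 0.2661] h [-0.355 -0.935 -0.001] F [ 0.17 -0.02 -1.69] M [ 0.06 -0.06 -0.01]
scene 291 smax 0.2169 lat slope/int [ 0.003  -0.0016] z [-0.0032  0.0029]
  tine 47 s 0.2157 lat -0.0012 zmin -0.0455 world [ 0.3632 -0.0799  0.1866]
top 235 smax 0.2123 lat slope/int [ 0.0016 -0.0033] z [-0.0043  0.0053]
  tine 3 s 0.2125 lat -0.0003 zmin -0.0383 world [ 0.3649 -0.0768  0.1791]
[-2.58561817e+00 -1.78321826e+00 -1.06234871e-03]
```

View pics/scene8.png

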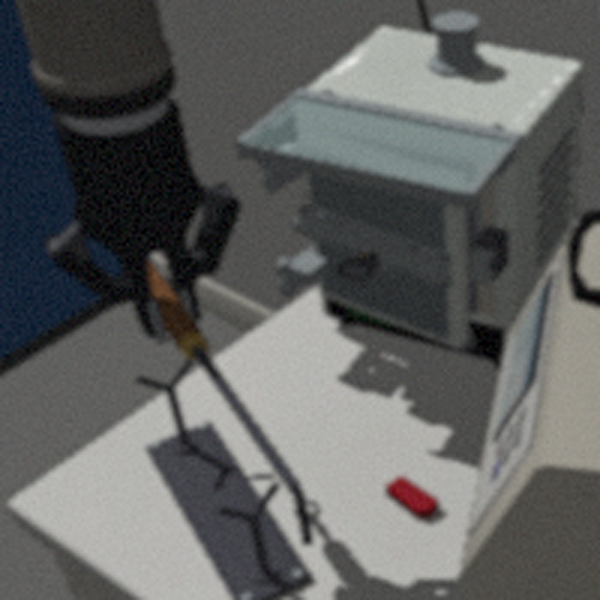

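View pics/top8.png

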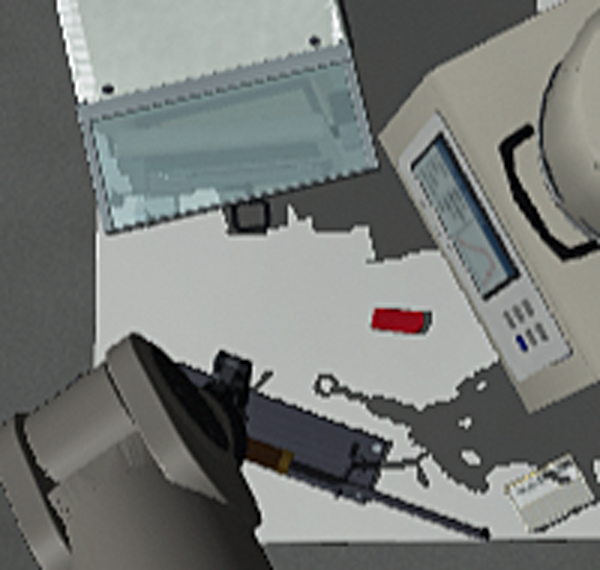

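```bash
python3 -m handwheel '[[[-0.0003,-0.001,-0.02,0,0,0,0],[0,-0.0005,-0.03,0,0,0,0],[0,0,-0.03,0,0,0,0],[0,0,-0.02,0,0,0,0],[0,0,-0.015,0,0,0,0],[0,0,-0.006,0,0,0,0],[0,0,0,0,0,0,0],[0,0,0,0,0,0,0],[0,0,0,0,0,0,0]]]'; python3 f.py
python3 -m handwheel '[[[0,0,-0.003,0,0,0,0],[0,0,0,0,0,0,0],[0,0,0,0,0,0,0]]]'; python3 f.py
```

```text
clock: 16.98
tcp_pos: [0.4415, 0.1194, 0.1459]
orientation: [2.588, 1.78, 0.003]
contact_force: [0.0, -0.7, -1.4]
grip_width: 0.0146
t 16.98 oven-frame xy [-0.3353  0.0558] z 0.1459 Fy 0.69 Fx -0.13 Fz -1.35 M [ 0.09  0.02 -0.03] yaw 69.05
clock: 17.23
tcp_pos: [0.4411, 0.1188, 0.1423]
orientation: [2.589, 1.779, 0.001]
contact_force: [0.3, 0.0, -2.7]
grip_width: 0.0146
t 17.23 oven-frame xy [-0.336   0.0553] z 0.1423 Fy 0.04 Fx 0.25 Fz -2.67 M [ 0.02 -0.02 -0.03] yaw 69.01
```

```bash
python3 -m handwheel '[[[0,0.0005,-0.003,0,0,0,0],[0,0.0005,0,0,0,0,0],[0,0,0,0,0,0,0]]]'; python3 f.py
python3 -m handwheel '[[[0,0,-0.0015,0,0,0,0],[0,0,0,0,0,0,0],[0,0,0,0,0,0,0]]]'; python3 f.py
```

```text
clock: 17.48
tcp_pos: [0.4408, 0.1198, 0.1388]
orientation: [-2.589, -1.78, 0.0]
contact_force: [0.4, 0.3, -1.2]
grip_width: 0.0147
t 17.48 oven-frame xy [-0.336   0.0564] z 0.1388 Fy -0.21 Fx 0.49 Fz -1.2 M [ 0.05 -0.01 -0.04] yaw 69.02
clock: 17.73
tcp_pos: [0.4414, 0.1198, 0.1376]
orientation: [2.588, 1.78, 0.002]
contact_force: [2.4, -0.5, -2.0]
grip_width: 0.0149
t 17.73 oven-frame xy [-0.3354  0.0562] z 0.1376 Fy 1.01 Fx 2.23 Fz -2.0 M [-0.03 -0.43  0.1 ] yaw 69.02
```

```bash
python3 -m handwheel '[[[0,0,-0.0008,0,0,0,0],[0,0,0,0,0,0,0],[0,0,0,0,0,0,0.02],[0,0,0,0,0,0,0.025],[0,0,0,0,0,0,0.035],[0,0,0,0,0,0,0.045],[0,0,0,0,0,0,0.055],[0,0,0,0,0,0,0.055],[0,0,0,0,0,0,0.055]]]' 30; python3 f.py
python3 -m handwheel '[[[0,0,0.01,0,0,0,0.055],[0,0,0.02,0,0,0,0.055],[0,0,0.03,0,0,0,0.055],[0,0,0.04,0,0,0,0.055],[0,0,0.04,0,0,0,0.055],[0,0,0.04,0,0,0,0.055],[-0.01,-0.03,0.02,0,0,0,0.055],[-0.01,-0.04,0,0,0,0,0.055],[-0.01,-0.04,0,0,0,0,0.055],[-0.01,-0.04,0,0,0,0,0.055]]]'
python3 -m handwheel '[[[-0.005,-0.04,0,0,0,0,0.055],[0,-0.04,0,0,0,0,0.055],[0,-0.03,0,0,0,0,0.055],[0,0,0,0,0,0,0.055],[0,0,0,0,0,0,0.055]]]'
python3 - <<'E'
from h import *
print({k:np.round(v,4) for k,v in r.get_obs().items() if k in('tcp_pos','contact_force')})
for n in("scene","top"):
    im,d=r.grab_frame(n); save(im,n+'9.png',1.5); P=cloud(n,d); np.savez(f'pics/{n}9.npz',im=im,d=d,P=P)
    for q in r.masks_of("hook_grip",n)[:1]:
        m=q['pixels']&(P[...,2]>.07); x=P[m]; print(n,q['p'],x.min(0).round(3),x.max(0).round(3))
        vx,vy,x0,y0=cv2.fitLine(x[:,:2].astype(np.float32),cv2.DIST_HUBER,0,.01,.01).ravel(); print(np.degrees(np.arctan2(vy,vx)))
    for tag in('1','9'):
        D=np.load(f'pics/{n}{tag}.npz'); 
        save(D['im'],f'{n}c{tag}.png',4,(110,130,240,260) if n=="scene" else (120,200,270,300))
    im0=np.load(f'pics/{n}1.npz')['im'].astype(int)
    for l in("wax","bur_box","powder_jar","fluid_dropper","grey_model","plain_model"):
        for q in r.masks_of(l,n)[:2]: print(l,round(q['p'],2),np.median(P[q['pixels']],0).round(3))
E
```

```text
clock: 18.48
tcp_pos: [0.4407, 0.1198, 0.1365]
orientation: [-2.589, -1.78, 0.0]
contact_force: [0.4, 0.5, -0.7]
grip_width: 0.0551
t 18.48 oven-frame xy [-0.336   0.0564] z 0.1365 Fy -0.38 Fx 0.51 Fz -0.68 M [-0.04  0.02  0.01] yaw 69.02
clock: 19.32
tcp_pos: [0.4, -0.0312, 0.3379]
orientation: [2.586, 1.781, 0.002]
contact_force: [1.1, -0.5, 0.0]
grip_width: 0.0547
clock: 19.73
tcp_pos: [0.3955, -0.1412, 0.337]
orientation: [-2.592, -1.775, -0.001]
contact_force: [0.7, 0.6, 0.5]
grip_width: 0.055
{'tcp_pos': array([ 0.3955, -0.1412,  0.337 ]), 'contact_force': array([0.7156, 0.612 , 0.4508])}
scene 0.74 [ 0.085 -0.424  0.072] [0.493 0.233 0.677]
69.12555
wax 0.7 [ 0.539 -0.007  0.01 ]
bur_box 0.76 [ 0.379 -0.144  0.02 ]
bur_box 0.63 [0.427 0.081 0.088]
powder_jar 0.57 [ 0.447 -0.241  0.062]
fluid_dropper 0.59 [ 0.381 -0.245  0.055]
grey_model 0.93 [ 0.389 -0.353  0.017]
plain_model 0.59 [ 0.478 -0.341  0.022]
plain_model 0.45 [ 0.541 -0.006  0.01 ]
top 0.73 [ 0.364 -0.079  0.079] [0.483 0.216 1.2  ]
68.54118
wax 0.49 [ 0.54  -0.006  0.013]
wax 0.49 [0.623 0.121 0.151]
bur_box 0.48 [ 0.381 -0.116  0.022]
powder_jar 0.61 [ 0.459 -0.233  0.065]
fluid_dropper 0.65 [ 0.392 -0.354  0.022]
grey_model 0.51 [ 0.392 -0.354  0.02 ]
plain_model 0.63 [ 0.485 -0.332  0.028]
```

View pics/scene9.png

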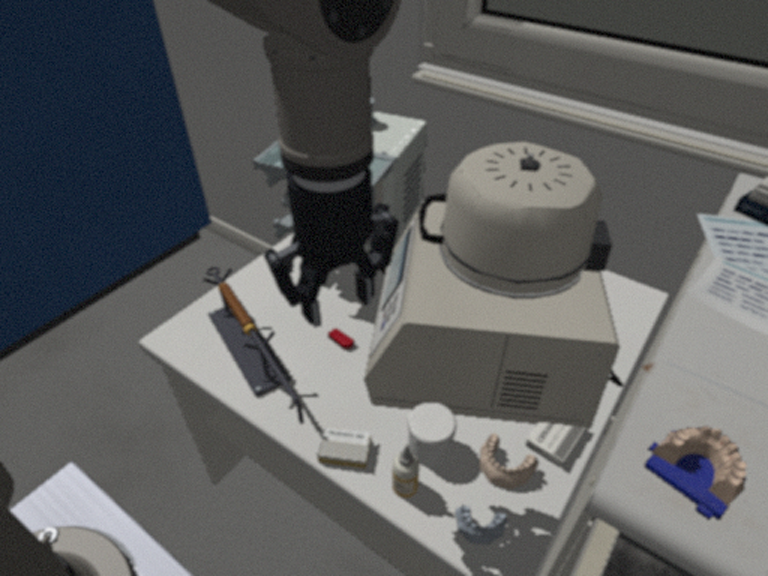

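View pics/top9.png

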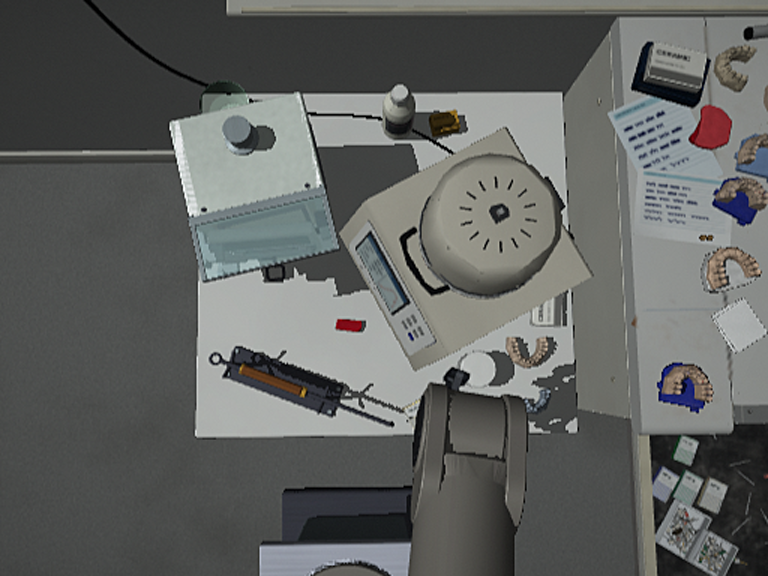

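```bash
python3 - <<'E'
from h import *
for tag in('1','9'):
    P=np.load(f'pics/top{tag}.npz')['P'];q=too(P);z=P[...,2]
    m=(abs(z-.153)<.007)&(q[...,0]>-.21)&(q[...,0]<-.134)&(abs(q[...,1])<.09); a=q[m]; print(tag,len(a),a.min(0).round(4),a.max(0).round(4))
c=[]
for tag in('1','9'):
    D=np.load(f'pics/top{tag}.npz'); c.append(D['im'][210:300,130:275].astype(int))
d=abs(c[0]-c[1]).sum(-1); print('changed px near rest',(d[:, :130]>90).sum())
E
python3 -c "
from bench import r
print(r.hand_in())"
```

```text
1 28 [-0.1643 -0.0447] [-0.1548 -0.0159]
9 63 [-0.1788 -0.0083] [-0.154   0.0249]
changed px near rest 31
the job is handed in; nothing more can be done
None
```

The job is handed in, with the bolt held back, the door ajar and the hook back in its rest. No verdict was reported.

**Bolt:** I put the tine through the ring from above and pulled along the door in small steps. The pull ran at 4–5 N, and the door came free at about 13 mm. The click came at about 12.7 N at the wrist, with the bolt drawn about 35 mm, and I met the stop a few millimetres later at about 8 N. When I eased off, the force fell to zero and the ring stayed put, so the catch is holding.

**Door:** I let the door swing out gently on the tine, then lifted the hook out. In the last top view the ring sits about 15 mm further out and about 40 mm along from where it started. That puts the door at roughly 0.15 rad.

**Hook:** It lies along both forks at 69°, the angle it started at. The pictures before and after are nearly identical around the rest. The gripper is clear of everything.

**Other things on the bench:** The scene camera found all the bystanders. Wax, bur box, jar, dropper and plain model are within 3 mm of where they started. I did not measure the grey model at the start, but the pictures show no change in it.

**Checks that disagreed:**
- The top camera's bur-box reading came out about 25 mm off because the arm was hiding part of the box. The scene camera showed it unmoved.
- The top camera also labelled the grey model as the dropper, and both cameras gave a few false labels.
- The top camera reads about 5 mm too high.
- The hook sat about 6 mm back in the grip from nominal, and I corrected for that by camera.

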